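# Hang the draining caddy from the sliding hanger's lower loop

## Robot

A 6-joint arm with a two-finger parallel gripper is mounted at the origin on the work surface. World frame = base frame: x ahead of the robot, y to its left, z up, the work surface at z = 0. Lengths are in m, angles in rad, forces in N, time in s.
With the tool pointing down it reaches from about 0.3 to 0.875 m from the base axis. Payload 6.4 kg.
Tool frame: the origin (TCP) lies at the very end of the fingers, on their centre line; the grasp point (between the pads) lies 19 mm behind it (r.grip_point_offset is the distance from the TCP to the grasp point, in m); z points along the fingers, x is the direction in which the jaws open and shut, and the axes are right-handed (so a half turn about z gives the same grasp; the last joint's range is limited). The gripper opens to 85 mm and grips with 20 to 120 N. Pads are 22 mm wide; open, the fingers measure 114 mm over their backs; the gripper's body (76 mm by 85 mm) begins 54 mm behind the grasp point. The pads swing forward as they close: fully open they stand 13 mm farther back than shut.
Start: joints at [-1.412, 0.181, 1.607, -0, 1.354, -0.206], TCP at [0.205, -0.537, 0.231] pointing down, gripper open.
Joint ranges: [-2.99, 2.99], [-0.89, 2.07], [0.3, 2.58], [-1.14, 4.28], [0, 2.63], [-3.12, 3.12]. Speed limits (rad/s): [2.57, 2.57, 3.01, 3.14, 3.14, 3.14].

## Interface

Orientations are given as a unit quaternion [x, y, z, w].
In Python, from bench import r, optics, job gives the robot as it stands.
- The arm moves only by the tool play_rows, never from a script. Its argument "motion" is a list of rows, each a list of 3 entries, a list of its own where there are three numbers: the shift along the tool's x, y, z in cm, then the turn, a rotation vector about the tool's x, y, z in degrees, then the closure, from -1 (fully open) to 1 (shut). A call has 1 to 8 rows; each row shifts and turns the commanded pose from where the row before left it, along the tool's axes as they then stand; what a row does not reach is not made up. A row lasts 1/8 s, in which the tool goes at most 62.5 mm and 10.7 degrees, less where a joint would pass 70% of its speed; a pose out of reach is approached as far as the arm can. A call is refused whole if a number of a shift passes 6.25 or a number of a turn 10.7, either way. A call with a gripper value outside its range is refused whole. The fingers move at their own pace and stop on an object; "squeeze" is the grip in N (left out, the last holds). Time passes only in rows, so rows that do not move let the fingers close. It gives the time, the measured TCP pose, the force and the opening at its end, in the units of the state.
- r.get_state(): the state, without advancing time (a new reading comes with each control period).
- optics.camera(name): name is "scene" or "top"; returns the picture (400x640x3 uint8, red, green, blue); there is no depth.
- optics.camera_model(name): a dict with "camera_matrix" (3x3 intrinsics, pixels), "R" (3x3) and "t" (3): a world point X has camera coordinates R X + t. Camera axes: x right, y down, z forward; pixel columns grow to the right and rows downward; lengths in m; the calibration is good to about 2 mm. A picture is of the moment at which its call begins. camera_model takes no time and is no camera call.
- job.close_job(): hands the job in, once; it reports no verdict.
The state is a dict: "t": time; "joints": joint angles; "qvel": joint speeds; "joint_torque": joint torques, N m; "tcp_pos": TCP position; "eef_rot": TCP orientation; "wrist_force": force on the tool from outside, world axes, zero at the start; "ft_torque": the same for the moment, N m; "gripper_width": opening from 0.0 (shut) to 1.0 (fully open).
Only numpy, scipy, OpenCV 4.12 (cv2) and the standard library are available. Lean on these libraries where they do the work, as an engineer would, in place of code of your own. Each camera call takes 0.05 s, during which the arm holds its last target.

## Task

Hang the green draining caddy by its wire hook on the brass lower loop of the sliding hanger that already hangs from the dish rack's front rail. Then, keeping hold of the caddy, draw it gently straight down until the hanger's rod is fully out and bears firmly on its rubber stop: a pull of about one and a half kilograms, kept up for a second, and at no time more than two kilograms. Let go so that the caddy hangs there freely, upright and still, and leave the jar, the dish and the two chopstick rests alone.

Things in the scene. Friction and masses are not known exactly. Their poses are not given: they have to be found in the camera images.
- rack: Chrome wire dish rack, fixed, 410 mm wide (y), 210 mm deep (x), 290 mm high. Origin: centre of its underside on the worktop; -x is its front, about towards the robot. From its top front rail hangs the first item, the sliding hanger: hook, upright sleeve and sliding rod; from the rod's foot an 8 mm arm runs level forward to a flat, level brass loop, with nothing above the loop.
- rail_mid (a point): On the rack: middle of the top front rail (10 mm bar along rack y, 285 mm up), from which the hanger hangs. The aluminium sleeve (18 mm diameter, 45 mm tall) and the 8 mm rod in it have their common axis 15 mm in front (rack -x) of this point. A black rubber collar on the rod's top (up to 90 mm above the rail) lands on the sleeve's top when the rod is fully out.
- loop_low (a point): Point fixed to the rack, 189 mm up, 135 mm in front of rail_mid: middle of the loop's front bar with the rod fully out. In plan the bar is always here; in height NOT: the hanger hangs up to 16 mm higher or lower each time, shown by no reading: find by feel. Bar height = this + unknown (-16..16 mm) + 45 mm - drop_rod. Bar: 6 mm wire, 44 mm long along rack y; opening behind it 30 mm deep, 38 mm wide.
- drop_rod (a joint): How far the rod is drawn down out of its sleeve, in m: 0 fully up, 0.045 fully out (at the rubber stop); it starts between 0 and 0.012. It is stiff: it stays where left, also with the caddy hanging on it; about 4.5 N down on the loop slides it. The stop is hard: the thin rubber gives less than 0.3 mm at 15 N, so come onto it slowly (20 mm/s or less) and heed the force.
- caddy: The second item: green plastic draining caddy, loose, standing on the worktop, 0.16 to 0.26 kg. Open box 70 mm (its x) by 90 mm (y) by 60 mm high; a 5 mm wire bail rises from its y sides to a crossbar 78 mm up, and from that a wire hook (see hook_crest), with a grip tab on top. Origin: centre of its underside, z up.
- hook_crest (a point): On the caddy: underside of the hook's V-shaped crest, on the centre line 153.5 mm above the caddy's origin. 5 mm wire in the caddy's x-z plane: stem 10 mm to the -x side, tip 10 mm to the +x side, ending 18 mm below this point; 15 mm clear between. Bring it from the rack's front, caddy x along rack x, tip passing above and bail crossbar below the loop's front bar (55 mm clear apart), until the crest is over the bar; then lower.
- grip_tab (a point): On the caddy: the green grip tab above the hook, on the centre line 190 mm above the caddy's origin (36.5 mm above hook_crest). Tab 24 mm wide (caddy x), 10 mm thick (caddy y, the direction to pinch), from 170 to 206 mm up.
- jar: Empty glass jar with red screw lid, loose, 74 mm diameter, 105 mm tall. Origin: centre of its underside.
- dish: White ceramic fish sauce dish, loose, 90 mm diameter, 25 mm tall. Origin: centre of its underside.
- rest0: Steel chopstick rest, loose, 16 by 50 by 14 mm. Origin: centre of its underside.
- rest1: The other, equal chopstick rest. Origin: centre of its underside.
Mind the look-alikes: they are no part of the job. Of the things shaped like the caddy, the green one is meant.

How it is judged:
By the outcome, as a careful person would: the job done as asked, in the order asked, and still so for the second after the job is handed in, with the robot touching nothing.
It also fails if it takes over 72 s, if anything falls off the work surface, if the arm or the gripper's body presses on something with over 40 N, if the wrist force passes 120 N, or if a joint passes its speed limit or range.

## Working session

There is one attempt and no reset: what is moved stays moved. The work goes in short steps, Python scripts to look and compute and a tool call to move; the robot and the scene stay as the last step left them, time stands still between calls to the robot, and variables do not carry over. Pictures are saved under pics/ and viewed, and the job is handed in when it is done.

Besides the shell and the picture viewer there is one more tool, called after ">>>" as name(argument=value, ...) on one line, values as JSON. play_rows: Moves the arm, as the interface text tells. Its arguments: {"type":"object","properties":{"motion":{"type":"array"},"squeeze":{"type":"number"}},"required":["motion"]}

```bash
ls; mkdir -p pics; python3 - <<'E'
from bench import r,optics,job
import cv2,numpy as np
for n in("scene","top"):
    cv2.imwrite(f"pics/{n}0.png",optics.camera(n)[:,:,::-1])
    m=optics.camera_model(n); print(n,np.round(m["camera_matrix"],1).tolist(),np.round(m["R"],4).tolist(),np.round(m["t"],4).tolist())
print(r.get_state())
E
```

```text
pics
scene [[365.6, 0.0, 323.2], [0.0, 365.6, 198.9], [0.0, 0.0, 1.0]] [[-0.6997, 0.7144, -0.0062], [0.5293, 0.5125, -0.6762], [-0.4799, -0.4764, -0.7367]] [0.4933, -0.1344, 1.3222]
top [[505.1, 0.0, 312.8], [0.0, 505.1, 191.1], [0.0, 0.0, 1.0]] [[-0.0075, -0.9999, -0.0081], [-0.9843, 0.0089, -0.1764], [0.1765, 0.0066, -0.9843]] [-0.0825, 0.631, 1.6215]
{'t': 0.1, 'joints': array([-1.41230268e+00,  1.81494865e-01,  1.60790787e+00, -6.25605351e-06,
        1.35380510e+00, -2.06313923e-01]), 'qvel': array([ 0.00050047, -0.00222474, -0.00221914, -0.00088001,  0.00076562,
        0.00162658]), 'joint_torque': array([ 1.47693554e-03, -4.45875371e+01, -3.52238560e+01, -1.88990443e-04,
        4.04079328e-03,  7.94169466e-06]), 'tcp_pos': array([ 0.2050688 , -0.53665307,  0.2304585 ]), 'eef_rot': array([ 8.23641279e-01, -5.67110564e-01, -5.59449167e-04, -5.82436592e-04]), 'wrist_force': array([-0.47442212, -0.0161514 ,  0.43069284]), 'ft_torque': array([-0.02739939, -0.02606572, -0.00651929]), 'gripper_width': 1.0020666568076082}
```

View pics/scene0.png

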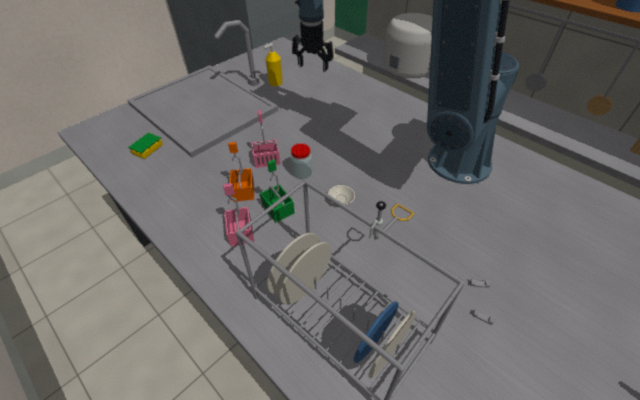

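View pics/top0.png

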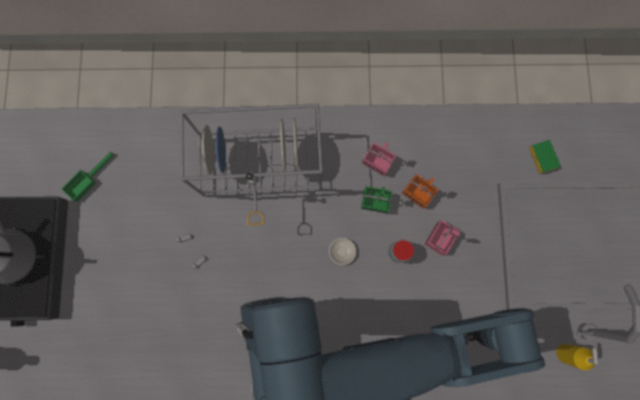

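The green caddy is at scene (277,203) and top (377,200), with pink and orange look-alikes around it. The brass loop is at top (256,219). I'll zoom in on both views.

```bash
python3 - <<'E'
import cv2,numpy as np
a=cv2.imread("pics/scene0.png");b=cv2.imread("pics/top0.png")
cv2.imwrite("pics/z1.png",cv2.resize(a[130:260,215:345],None,fx=4.5,fy=4.5,interpolation=cv2.INTER_CUBIC))
cv2.imwrite("pics/z2.png",cv2.resize(b[90:270,170:450],None,fx=2.8,fy=2.8,interpolation=cv2.INTER_CUBIC))
cv2.imwrite("pics/z3.png",cv2.resize(a[170:400,220:500],None,fx=2.6,fy=2.6,interpolation=cv2.INTER_CUBIC))
E
```

```text
(no output)
```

View pics/z1.png

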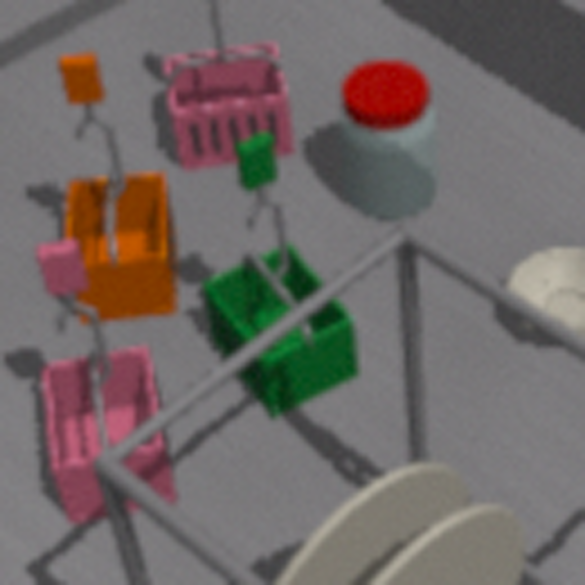

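View pics/z2.png

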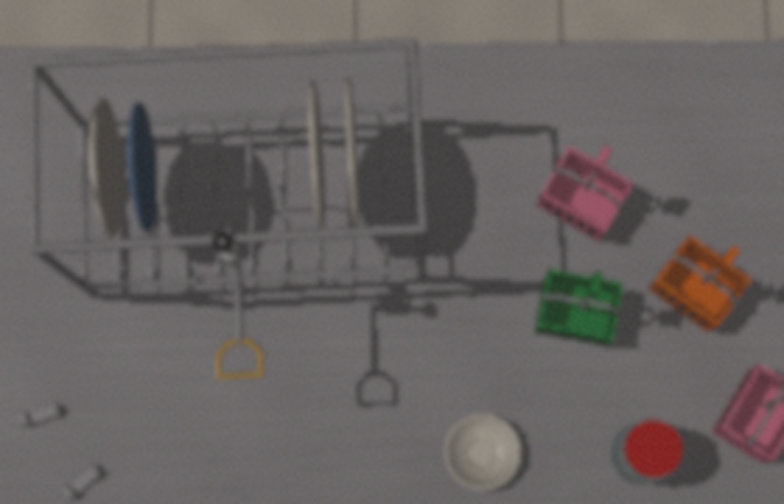

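View pics/z3.png

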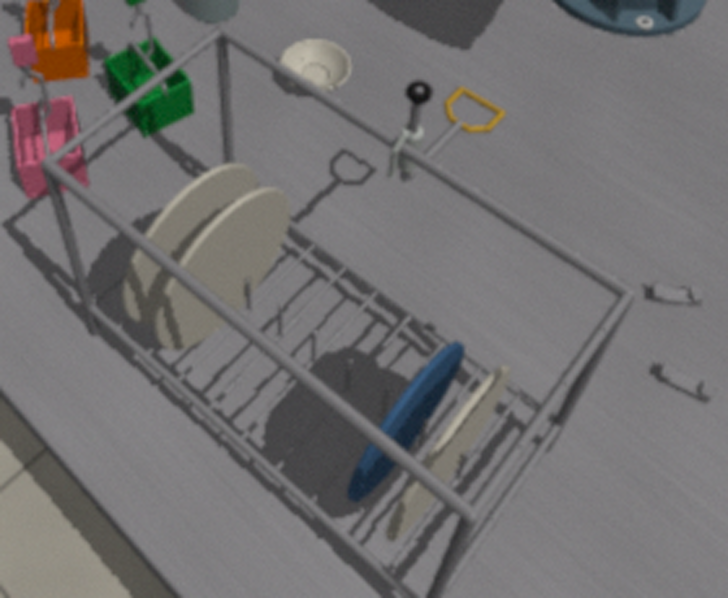

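```bash
cat > h.py <<'E'
import numpy as np,cv2
from bench import r,optics,job
M={n:optics.camera_model(n) for n in("scene","top")}
def ray(n,p):
    m=M[n];R=np.array(m["R"]);t=np.array(m["t"]);K=np.array(m["camera_matrix"])
    d=R.T@np.linalg.solve(K,[p[0],p[1],1.]);return -R.T@t,d/np.linalg.norm(d)
def onz(n,p,z):
    c,d=ray(n,p);return c+d*(z-c[2])/d[2]
def tri(ps,pt):
    a,d=ray("scene",ps);b,e=ray("top",pt)
    s=np.linalg.lstsq(np.c_[d,-e],b-a,rcond=None)[0]
    p,q=a+s[0]*d,b+s[1]*e;return (p+q)/2,np.linalg.norm(p-q)
def proj(n,X):
    m=M[n];x=np.array(m["R"])@X+np.array(m["t"]);u=np.array(m["camera_matrix"])@x;return u[:2]/u[2]
E
cat > a.py <<'E'
from h import *
np.set_printoptions(precision=4,suppress=True)
S=cv2.imread("pics/scene0.png");T=cv2.imread("pics/top0.png")
f3=lambda p:(p[0]/2.6+220-.3,p[1]/2.6+170-.3)
f2=lambda p:(p[0]/2.8+170-.3,p[1]/2.8+90-.3)
A=onz("scene",f3((222,33)),.285);B=onz("scene",f3((630,293)),.285)
C=onz("top",f2((38,248)),.285);D=onz("top",f2((424,229)),.285)
print("rail scene",A,B,np.linalg.norm(A-B));print("rail top",C,D,np.linalg.norm(C-D))
E_=onz("top",f2((38,67)),.285);F=onz("top",f2((416,42)),.285);print("back top",E_,F)
for n,I in(("scene",S),("top",T)):
    h=cv2.cvtColor(I,cv2.COLOR_BGR2HSV)
    for nm,lo,hi in(("green",(45,80,40),(80,255,255)),("brass",(15,110,80),(30,255,255))):
        m=cv2.inRange(h,lo,hi);k,l,st,ce=cv2.connectedComponentsWithStats(m)
        for i in range(1,k):
            if st[i,4]>8: 
                c=cv2.findContours((l==i).astype(np.uint8),0,2)[0][0]
                print(n,nm,st[i],ce[i], cv2.minAreaRect(c))
E
python3 a.py
```

```text
rail scene [ 0.6513 -0.1092  0.285 ] [0.6305 0.2871 0.285 ] 0.39685060570456154
rail top [0.63   0.2834 0.285 ] [ 0.6462 -0.1136  0.285 ] 0.3973517292912976
back top [0.8245 0.2907 0.285 ] [ 0.8479 -0.1073  0.285 ]
scene green [335   0  33  36 982] [351.4073  15.2851] ((350.2814025878906, 16.482513427734375), (31.499364852905273, 35.52649688720703), 4.573921203613281)
scene green [129 133  32  20 319] [144.1975 142.2257] ((144.5, 142.0), (12.600001335144043, 30.80000114440918), 53.13010025024414)
scene green [267 159   9  13  88] [271.6136 165.1591] ((271.6891784667969, 165.1351318359375), (11.672327995300293, 8.219949722290039), 80.53767395019531)
scene green [273 185   5   6  15] [275.1333 187.4   ] ((275.4230651855469, 187.3845977783203), (3.882901668548584, 3.605551242828369), 56.3099365234375)
scene green [278 185   8  12  56] [281.125  190.9464] ((280.2704772949219, 190.5245819091797), (10.114913940429688, 6.657918453216553), 50.19443130493164)
scene green [260 189  20  20 231] [268.342 197.29 ] ((267.3175354003906, 196.8446044921875), (16.39091682434082, 17.669641494750977), 5
[... 845 characters left out ...]
 ((89.50001525878906, 174.00001525878906), (19.091880798339844, 60.10407638549805), 45.0)
top green [364 187  28  12 199] [378.1658 192.0754] ((377.8440246582031, 191.60801696777344), (27.45891761779785, 8.9442720413208), 10.304845809936523)
top green [362 198  28  14 294] [375.8537 204.3844] ((375.8513488769531, 204.3918914794922), (27.454631805419922, 11.014732360839844), 9.462322235107422)
top brass [530 147  12  26  91] [535.4615 159.5495] ((535.474853515625, 159.51034545898438), (27.305200576782227, 3.317962646484375), 67.61986541748047)
top brass [556 346  38  25 641] [575.9594 357.0078] ((574.5494995117188, 357.5049133300781), (38.4084358215332, 22.985361099243164), 5.710592269897461)
```

```bash
python3 - <<'E'
import cv2,numpy as np
a=cv2.imread("pics/scene0.png");b=cv2.imread("pics/top0.png")
R=lambda i,x,y,w,h,f:cv2.resize(i[y:y+h,x:x+w],None,fx=f,fy=f,interpolation=cv2.INTER_CUBIC)
cv2.imwrite("pics/l.png",np.hstack([R(a,380,195,40,30,10),R(b,240,200,40,30,10)]))
cv2.imwrite("pics/c.png",np.hstack([R(a,250,155,50,70,8),R(b,355,175,50,70,8)]))
E
```

```text
(no output)
```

View pics/l.png

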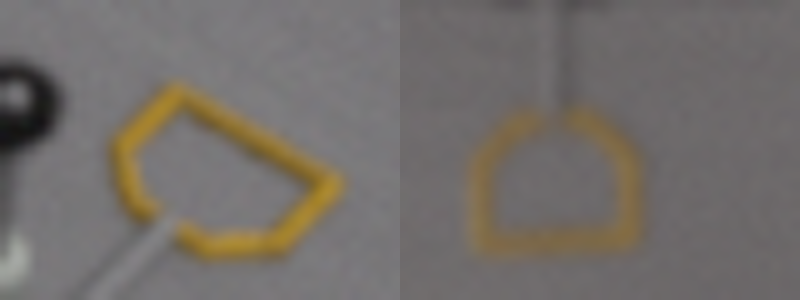

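View pics/c.png

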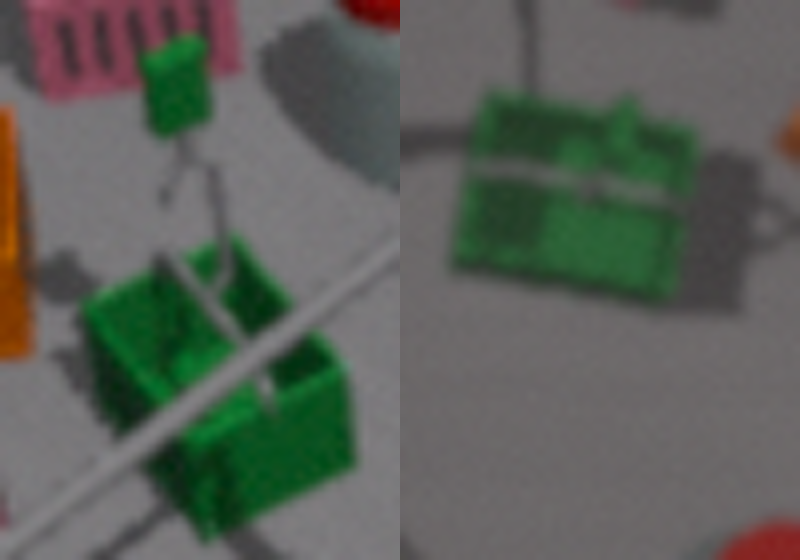

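```bash
cat > b.py <<'E'
from h import *
np.set_printoptions(precision=4,suppress=True)
s=lambda x,y:(x/10+380-.45,y/10+195-.45); t=lambda x,y:((x-400)/10+240-.45,y/10+200-.45)
P,e=tri(s(178,90),t(634,241));Q,f=tri(s(338,183),t(482,243));print("bar",P,e,Q,f,(P+Q)/2,np.linalg.norm(P-Q),np.degrees(np.arctan2(-(Q-P)[0],(Q-P)[1])))
s=lambda x,y:(x/8+250-.45,y/8+155-.45); t=lambda x,y:((x-400)/8+355-.45,y/8+175-.45)
print("tab scene z.19",onz("scene",s(177,87),.19),"tab top",onz("top",t(622,122),.19))
print("tab tri",tri(s(177,87),t(622,122)))
R=[onz("scene",s(*p),.06) for p in((85,303),(232,235),(352,360))];print("rim scene",np.array(R))
R=[onz("top",t(*p),.06) for p in((488,95),(692,125),(672,298),(455,268))];print("rim top",np.array(R),np.mean(R,0))
R=[onz("top",t(*p),.078) for p in((475,168),(690,200))];print("bail",np.array(R),np.mean(R,0))
R=[onz("scene",s(*p),.078) for p in((165,252),(270,405))];print("bail",np.array(R),np.mean(R,0))
print("tip,stem scene",onz("scene",s(168,195),.1355),onz("scene",s(215,185),.140))
E
python3 b.py
```

```text
bar [0.5042 0.0585 0.2232] 0.0015080203693776215 [0.5035 0.1036 0.2249] 0.00036321935495141843 [0.5039 0.081  0.2241] 0.045211477083148745 0.8821552330822097
tab scene z.19 [ 0.6069 -0.2982  0.19  ] tab top [ 0.6082 -0.3005  0.19  ]
tab tri (array([ 0.6074, -0.2996,  0.1897]), np.float64(0.002517006266596862))
rim scene [[ 0.63   -0.3484  0.06  ]
 [ 0.5654 -0.3355  0.06  ]
 [ 0.5778 -0.2512  0.06  ]]
rim top [[ 0.6436 -0.2627  0.06  ]
 [ 0.6302 -0.3466  0.06  ]
 [ 0.5581 -0.3359  0.06  ]
 [ 0.5713 -0.2472  0.06  ]] [ 0.6008 -0.2981  0.06  ]
bail [[ 0.6099 -0.2548  0.078 ]
 [ 0.5959 -0.342   0.078 ]] [ 0.6029 -0.2984  0.078 ]
bail [[ 0.6002 -0.3323  0.078 ]
 [ 0.6244 -0.2433  0.078 ]] [ 0.6123 -0.2878  0.078 ]
tip,stem scene [ 0.6125 -0.3059  0.1355] [ 0.5998 -0.2936  0.14  ]
```

>>> play_rows(motion=[[[0,0,-1],[0,0,10],-1],[[0,0,-1],[0,0,10],-1],[[0,0,-1],[0,0,10],-1],[[-3,-3.6,0],[0,0,0],-1],[[-5,-6,0],[0,0,0],-1],[[-5,-6,0],[0,0,0],-1],[[-5,-6,0],[0,0,0],-1]], squeeze=40)

```text
t: 0.98
tcp_pos: [0.408, -0.4162, 0.2609]
eef_rot: [-0.649, 0.761, 0.0, 0.0]
wrist_force: [0.3, -0.3, -0.9]
gripper_width: 1.001
```

>>> play_rows(motion=[[[-5,-6,0],[0,0,0],-1],[[-4,-5,0],[0,0,0],-1],[[-2,-2,0],[0,0,0],-1],[[0,0,0],[0,0,0],-1],[[0,0,0],[0,0,0],-1]])

```text
t: 1.6
tcp_pos: [0.537, -0.3385, 0.2608]
eef_rot: [-0.649, 0.761, 0.0, -0.0]
wrist_force: [0.1, 0.3, 0.5]
gripper_width: 0.997
```

```bash
cat > go.py <<'E'
import sys
from h import *
from scipy.spatial.transform import Rotation as Ro
np.set_printoptions(precision=4,suppress=True)
s=r.get_state();Rm=Ro.from_quat(s["eef_rot"]);A=Rm.as_matrix()
print("t",round(s["t"],2),"tcp",s["tcp_pos"],"yaw_x",np.degrees(np.arctan2(A[1,0],A[0,0])),"z",A[:,2],"F",s["wrist_force"],"M",s["ft_torque"],"w",round(s["gripper_width"],3))
if len(sys.argv)>3:
    g=np.array(list(map(float,sys.argv[1:4])));print("tool shift cm",A.T@(g-s["tcp_pos"])*100)
if len(sys.argv)>4:
    y=np.radians(float(sys.argv[4]));X=[np.cos(y),np.sin(y),0];Z=[0,0,-1];G=np.c_[X,np.cross(Z,X),Z]
    print("turn",np.degrees(Ro.from_matrix(A.T@G).as_rotvec()))
E
python3 go.py 0.605 -0.299 0.171 -99
```

```text
t 1.6 tcp [ 0.537  -0.3385  0.2608] yaw_x -99.10571130010516 z [-0.0011  0.0003 -1.    ] F [0.0523 0.3242 0.4551] M [-0.0296  0.0177 -0.0182] w 0.997
tool shift cm [-4.9726 -6.1043  8.9717]
turn [ 0.0644  0.0063 -0.1057]
```

>>> play_rows(motion=[[[-2.5,-3,0],[0,0,0],-1],[[-2.5,-3.1,0],[0,0,0],-1],[[0,0,0],[0,0,0],-1],[[0,0,0],[0,0,0],-1]])

```text
t: 2.1
tcp_pos: [0.6046, -0.2996, 0.2611]
eef_rot: [-0.648, 0.761, 0.0, -0.0]
wrist_force: [-0.5, -0.8, 0.1]
gripper_width: 1.0
```

```bash
python3 go.py 0.605 -0.299 0.171 -99; python3 - <<'E'
from h import *
a=optics.camera("scene")[:,:,::-1];b=optics.camera("top")[:,:,::-1]
R=lambda i,x,y,w,h,f:cv2.resize(i[y:y+h,x:x+w],None,fx=f,fy=f,interpolation=cv2.INTER_CUBIC)
cv2.imwrite("pics/g1.png",np.hstack([R(a,220,90,100,140,4),R(b,330,140,100,140,4)]))
E
```

```text
t 2.1 tcp [ 0.6046 -0.2996  0.2611] yaw_x -99.17101812820147 z [-0.0009 -0.0001 -1.    ] F [-0.5354 -0.7972  0.1289] M [ 0.0195 -0.0062 -0.0574] w 1.0
tool shift cm [-0.0638 -0.0337  9.007 ]
turn [ 0.0492 -0.014  -0.171 ]
```

View pics/g1.png

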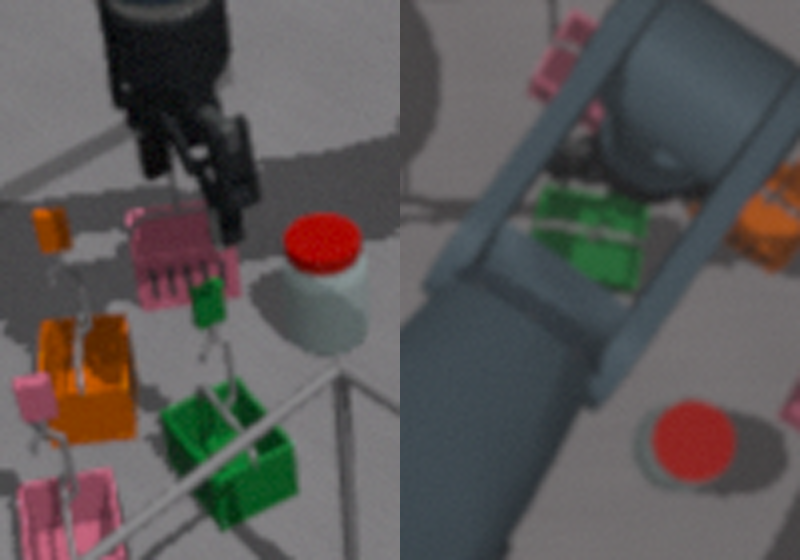

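The open gripper sits straight above the green tab (crop 208,300) with the neighbours clear. Next I go down.

>>> play_rows(motion=[[[0,0,2.5],[0,0,0],-1],[[0,0,2.5],[0,0,0],-1],[[0,0,2],[0,0,0],-1],[[0,0,2],[0,0,0],-1],[[0,0,0],[0,0,0],-1]])

```text
t: 2.82
tcp_pos: [0.6046, -0.2979, 0.169]
eef_rot: [-0.649, 0.761, 0.002, -0.0]
wrist_force: [-0.5, 0.8, -0.0]
gripper_width: 1.0
```

>>> play_rows(motion=[[[0,0,0],[0,0,0],0.3],[[0,0,0],[0,0,0],0.5],[[0,0,0],[0,0,0],0.7],[[0,0,0],[0,0,0],1],[[0,0,0],[0,0,0],1],[[0,0,0],[0,0,0],1],[[0,0,0],[0,0,0],1],[[0,0,0],[0,0,0],1]], squeeze=40)

```text
t: 3.82
tcp_pos: [0.606, -0.2986, 0.1716]
eef_rot: [-0.649, 0.761, -0.0, 0.0]
wrist_force: [0.5, -0.2, 1.1]
gripper_width: 0.109
```

```bash
python3 go.py; cat > pic.py <<'E'
import sys
from h import *
o=sys.argv[1];x,y,w,h,u,v,w2,h2,f=map(int,sys.argv[2:11])
a=optics.camera("scene")[:,:,::-1];b=optics.camera("top")[:,:,::-1]
cv2.imwrite(f"pics/{o}_s.png",a);cv2.imwrite(f"pics/{o}_t.png",b)
R=lambda i,x,y,w,h,f:cv2.resize(i[y:y+h,x:x+w],None,fx=f,fy=f,interpolation=cv2.INTER_CUBIC)
cv2.imwrite(f"pics/{o}.png",np.hstack([R(a,x,y,w,h,f),R(b,u,v,w2,h2,f)]))
E
python3 pic.py g2 220 120 100 120 330 140 80 120 4
```

```text
t 3.83 tcp [ 0.606  -0.2986  0.1716] yaw_x -99.09927021762654 z [ 0.0005 -0.0004 -1.    ] F [ 0.5259 -0.1684  1.1406] M [-0.0577 -0.1229  0.0042] w 0.109
```

View pics/g2.png

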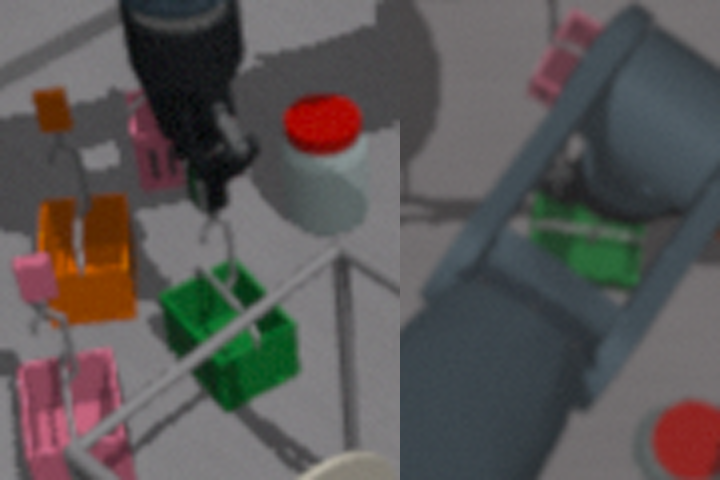

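>>> play_rows(motion=[[[0,0,-1],[0,0,0],1],[[0,0,-2],[0,0,0],1],[[0,0,-3],[0,0,0],1],[[0,0,-3],[0,0,0],1],[[0,0,-2.5],[0,0,0],1],[[0,0,-1.5],[0,0,0],1],[[0,0,0],[0,0,0],1],[[0,0,0],[0,0,0],1]])

```text
t: 4.92
tcp_pos: [0.6053, -0.2981, 0.3]
eef_rot: [-0.649, 0.761, 0.001, -0.0]
wrist_force: [0.2, -0.8, -2.4]
gripper_width: 0.111
```

```bash
python3 go.py 0.40 0.08 0.3 -88; python3 pic.py g3 200 60 100 120 320 120 80 120 4
```

```text
t 4.92 tcp [ 0.6053 -0.2981  0.3   ] yaw_x -99.0992785219142 z [-0.0017  0.0012 -1.    ] F [ 0.2442 -0.83   -2.4452] M [ 0.0174 -0.0162  0.0071] w 0.111
tool shift cm [-34.0863  26.2539   0.0804]
turn [  0.1016   0.0634 -11.0992]
```

View pics/g3.png

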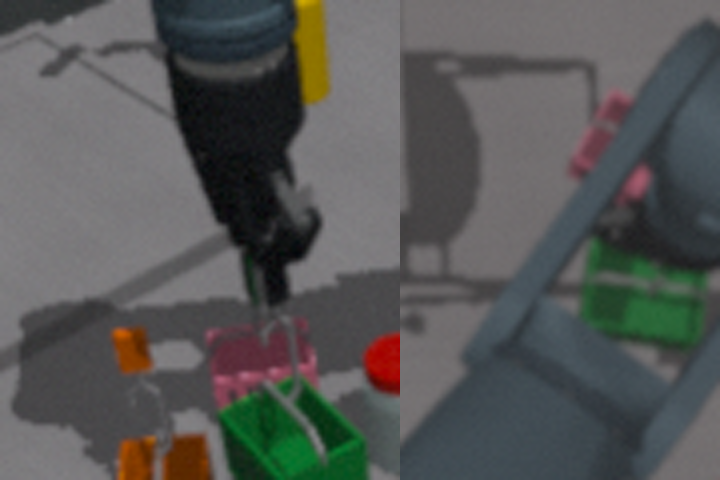

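>>> play_rows(motion=[[[0,0,0],[0,0,-4],1],[[0,0,0],[0,0,-4],1],[[-1,0.5,0],[0,0,-3],1],[[-3,1.5,0],[0,0,0],1],[[-5,2.5,0],[0,0,0],1],[[-5.5,2.8,0],[0,0,0],1],[[-5.5,2.8,0],[0,0,0],1],[[-5.5,2.8,0],[0,0,0],1]])

```text
t: 6.02
tcp_pos: [0.4674, -0.0459, 0.3004]
eef_rot: [0.719, -0.695, -0.001, 0.0]
wrist_force: [0.9, 1.3, -0.8]
gripper_width: 0.114
```

>>> play_rows(motion=[[[-5,2.5,0],[0,0,0],1],[[-4,2,0],[0,0,0],1],[[-2.5,1.2,0],[0,0,0],1],[[-1.5,0.6,0],[0,0,0],1],[[0,0,0],[0,0,0],1],[[0,0,0],[0,0,0],1],[[0,0,0],[0,0,0],1]])

```text
t: 6.9
tcp_pos: [0.4021, 0.0794, 0.3011]
eef_rot: [0.718, -0.696, -0.0, 0.0]
wrist_force: [0.6, -0.5, -0.7]
gripper_width: 0.113
```

```bash
python3 go.py 0.504 0.081 0.288 -88; python3 pic.py g4 340 130 100 120 210 150 90 120 4
```

```text
t 6.9 tcp [0.4021 0.0794 0.3011] yaw_x -88.17626035425299 z [-0.0004 -0.0002 -1.    ] F [ 0.6462 -0.5224 -0.6525] M [ 0.0211 -0.0009  0.0402] w 0.113
tool shift cm [  0.1673 -10.1924   1.3074]
turn [ 0.0239 -0.0118 -0.1763]
```

View pics/g4.png

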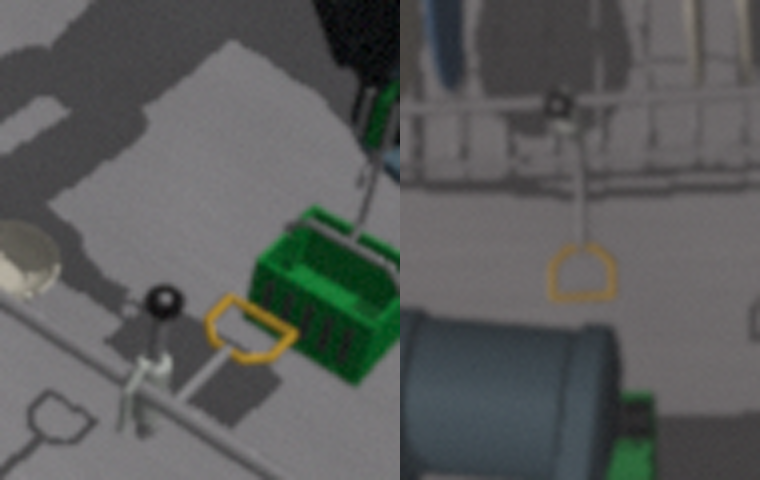

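```bash
python3 - <<'E'
from h import *
a=cv2.imread("pics/g4_s.png")
cv2.imwrite("pics/g5.png",cv2.resize(a[130:230,385:485],None,fx=6,fy=6,interpolation=cv2.INTER_CUBIC))
E
```

```text
(no output)
```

View pics/g5.png

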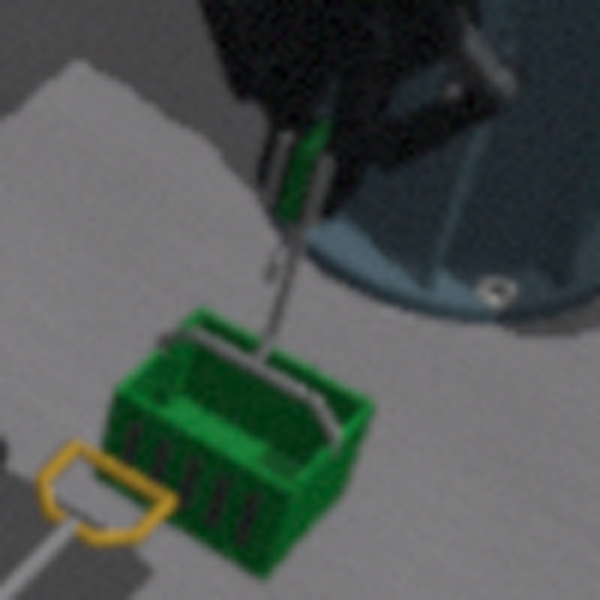

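```bash
python3 - <<'E'
from h import *
np.set_printoptions(precision=4,suppress=True)
f=lambda p:(p[0]/6+385-.4,p[1]/6+130-.4)
C=[onz("scene",f(p),.1895) for p in((205,310),(118,385),(295,490),(375,402))];print(np.array(C),np.mean(C,0))
d=C[2]-C[1];print(np.degrees(np.arctan2(-d[0],d[1])),np.linalg.norm(d)); d=C[3]-C[0];print(np.degrees(np.arctan2(-d[0],d[1])))
print("tip",onz("scene",f((270,278)),.3011-.0181-.018))
for p in((80,447),(177,497)): print(onz("scene",f(p),.224))
E
```

```text
[[0.3713 0.0361 0.1895]
 [0.4365 0.0355 0.1895]
 [0.4345 0.1241 0.1895]
 [0.3676 0.1212 0.1895]] [0.4025 0.0792 0.1895]
1.2672101924994492 0.08862428008727531
2.489128472932465
tip [0.4112 0.0781 0.265 ]
[0.5057 0.0603 0.224 ]
[0.5006 0.1037 0.224 ]
```

>>> play_rows(motion=[[[0,-0.5,0.6],[0,0,0],1],[[0,-1.5,0.7],[0,0,0],1],[[0.1,-2,0],[0,0,0],1],[[0,-2,0],[0,0,0],1],[[0,-2,0],[0,0,0],1],[[0,-1.5,0],[0,0,0],1],[[0,-0.7,0],[0,0,0],1],[[0,0,0],[0,0,0],1]])

```text
t: 8.0
tcp_pos: [0.5037, 0.0826, 0.288]
eef_rot: [0.719, -0.695, -0.0, 0.0]
wrist_force: [0.3, 0.0, -2.1]
gripper_width: 0.11
```

```bash
python3 go.py 0.504 0.081 0.288 -88; python3 pic.py g6 340 140 100 100 210 150 90 100 4;python3 go.py
```

```text
t 8.0 tcp [0.5037 0.0826 0.288 ] yaw_x -88.09736041925203 z [-0.0008  0.     -1.    ] F [ 0.3188  0.0467 -2.1322] M [-0.0035  0.0117  0.0564] w 0.11
tool shift cm [ 0.1622 -0.0289 -0.002 ]
turn [ 0.043   0.003  -0.0974]
t 8.1 tcp [0.5032 0.0827 0.2882] yaw_x -88.0952498111793 z [-0.0005  0.     -1.    ] F [-0.9293  0.1309 -1.4264] M [-0.0619  0.005  -0.0362] w 0.107
```

View pics/g6.png

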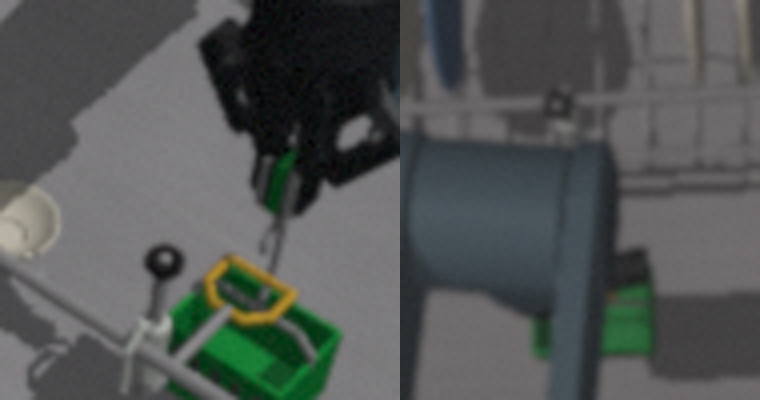

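>>> play_rows(motion=[[[0.1,-0.05,0.5],[0,0,0],1],[[0,0,0.8],[0,0,0],1],[[0,0,0.8],[0,0,0],1],[[0,0,0.6],[0,0,0],1],[[0,0,0.3],[0,0,0],1],[[0,0,0],[0,0,0],1],[[0,0,0],[0,0,0],1]])

```text
t: 8.98
tcp_pos: [0.5044, 0.0817, 0.2586]
eef_rot: [0.719, -0.695, 0.0, -0.0]
wrist_force: [-0.4, 0.1, -2.1]
gripper_width: 0.113
```

```bash
python3 pic.py g7 370 160 60 90 210 150 60 90 6;python3 go.py
```

```text
t 9.07 tcp [0.5044 0.0817 0.2586] yaw_x -88.09698197132809 z [ 0.0006  0.     -1.    ] F [-0.1778  0.6616 -1.7376] M [-0.0471  0.0007  0.037 ] w 0.109
```

View pics/g7.png

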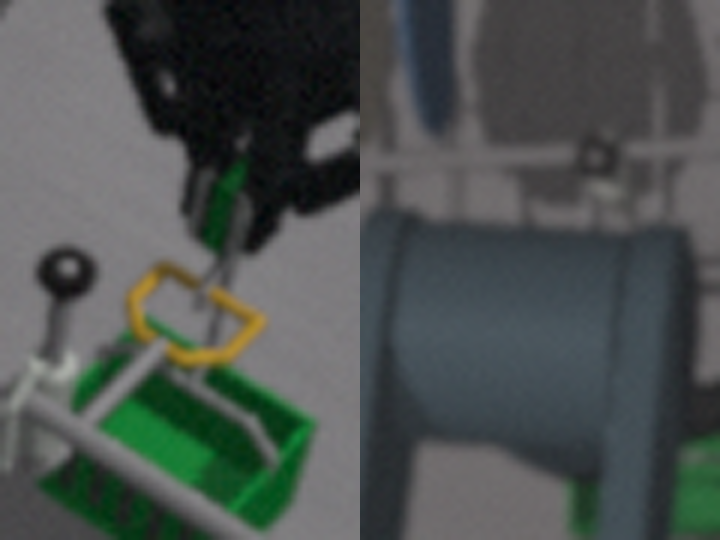

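The hook tip (crop 200,300) is inside the loop opening, with the stem in front of the bar. I'll keep lowering and feel for contact.

>>> play_rows(motion=[[[0,0,0.15],[0,0,0],1],[[0,0,0.15],[0,0,0],1],[[0,0,0.15],[0,0,0],1],[[0,0,0.15],[0,0,0],1],[[0,0,0.15],[0,0,0],1],[[0,0,0.15],[0,0,0],1]])

```text
t: 9.82
tcp_pos: [0.5042, 0.0816, 0.2492]
eef_rot: [0.719, -0.695, -0.0, 0.0]
wrist_force: [0.6, 0.7, -2.0]
gripper_width: 0.11
```

>>> play_rows(motion=[[[0,0,0.1],[0,0,0],1],[[0,0,0.1],[0,0,0],1],[[0,0,0.1],[0,0,0],1],[[0,0,0.1],[0,0,0],1]])

```text
t: 10.32
tcp_pos: [0.5049, 0.0816, 0.246]
eef_rot: [0.719, -0.695, 0.001, -0.001]
wrist_force: [1.2, -0.1, 2.5]
gripper_width: 0.109
```

>>> play_rows(motion=[[[0,0,0.1],[0,0,0],1],[[0,0,0.1],[0,0,0],1],[[0,0,0.1],[0,0,0],1],[[0,0,0.1],[0,0,0],1]])

```text
t: 10.82
tcp_pos: [0.5046, 0.0816, 0.2415]
eef_rot: [0.719, -0.695, 0.0, -0.0]
wrist_force: [4.3, 0.8, 2.1]
gripper_width: 0.113
```

>>> play_rows(motion=[[[0,-0.1,0],[0,0,0],1],[[0,-0.1,0.05],[0,0,0],1],[[0,0,0.1],[0,0,0],1]])

```text
t: 11.2
tcp_pos: [0.5056, 0.0817, 0.2394]
eef_rot: [0.719, -0.695, -0.001, 0.001]
wrist_force: [0.7, -0.3, 2.9]
gripper_width: 0.109
```

>>> play_rows(motion=[[[0,0,0.1],[0,0,0],1],[[0,0,0.1],[0,0,0],1]])

```text
t: 11.45
tcp_pos: [0.5057, 0.0817, 0.2375]
eef_rot: [0.719, -0.695, -0.0, 0.0]
wrist_force: [-1.0, -0.7, 2.6]
gripper_width: 0.109
```

>>> play_rows(motion=[[[0,0,0.1],[0,0,0],1],[[0,0,0.1],[0,0,0],1]])

```text
t: 11.7
tcp_pos: [0.5058, 0.0817, 0.2356]
eef_rot: [0.719, -0.695, -0.0, 0.0]
wrist_force: [-1.2, 0.2, 3.3]
gripper_width: 0.11
```

>>> play_rows(motion=[[[0,0.05,0.12],[0,0,0],1],[[0,0,0.12],[0,0,0],1],[[0,0,0.12],[0,0,0],1],[[0,0,0.12],[0,0,0],1],[[0,0,0.12],[0,0,0],1],[[0,0,0.12],[0,0,0],1],[[0,0,0.12],[0,0,0],1],[[0,0,0.12],[0,0,0],1]])

```text
t: 12.7
tcp_pos: [0.5057, 0.0817, 0.2261]
eef_rot: [0.719, -0.695, 0.0, -0.0]
wrist_force: [-0.5, -0.1, 2.1]
gripper_width: 0.112
```

>>> play_rows(motion=[[[0,0,0.12],[0,0,0],1],[[0,0,0.12],[0,0,0],1],[[0,0,0.12],[0,0,0],1],[[0,0,0.12],[0,0,0],1],[[0,0,0.12],[0,0,0],1]])

```text
t: 13.32
tcp_pos: [0.5057, 0.0817, 0.2201]
eef_rot: [0.719, -0.695, 0.0, -0.0]
wrist_force: [1.3, 0.4, 2.8]
gripper_width: 0.112
```

```bash
python3 pic.py g8 350 150 60 90 240 150 60 90 6;python3 go.py
```

```text
t 13.43 tcp [0.5056 0.0817 0.22  ] yaw_x -88.09961388572309 z [-0.0001  0.     -1.    ] F [1.1653 0.5984 1.3187] M [ 0.019  -0.0777 -0.0175] w 0.11
```

View pics/g8.png

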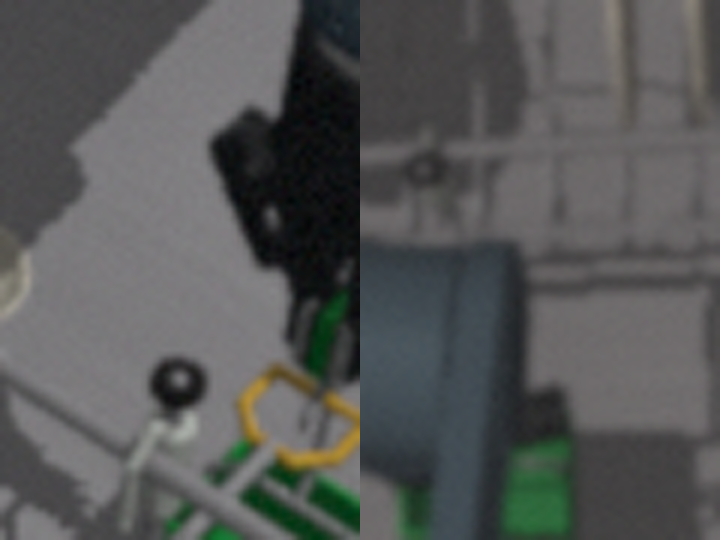

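>>> play_rows(motion=[[[0,0.0,0.1],[0,0,0],1],[[0,0,0.1],[0,0,0],1],[[0,0,0.1],[0,0,0],1],[[0,0,0.1],[0,0,0],1],[[0,0,0.1],[0,0,0],1]])

```text
t: 14.05
tcp_pos: [0.5057, 0.0817, 0.2152]
eef_rot: [0.719, -0.695, 0.0, -0.0]
wrist_force: [1.4, 0.3, 2.3]
gripper_width: 0.108
```

```bash
python3 pic.py g9 360 190 40 50 240 150 20 50 12;python3 go.py
```

```text
t 14.15 tcp [0.5056 0.0817 0.2151] yaw_x -88.09860072712216 z [-0.0001  0.     -1.    ] F [ 0.5184 -0.3399  2.4018] M [ 0.0025 -0.1371  0.002 ] w 0.111
```

View pics/g9.png

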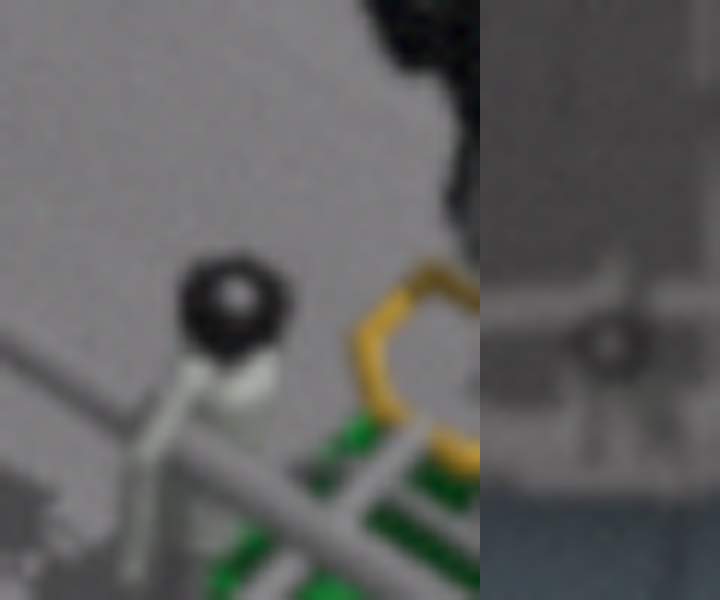

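>>> play_rows(motion=[[[0,0,0.1],[0,0,0],1],[[0,0,0.1],[0,0,0],1],[[0,0,0.1],[0,0,0],1],[[0,0,0.1],[0,0,0],1]])

```text
t: 14.65
tcp_pos: [0.5057, 0.0817, 0.2111]
eef_rot: [0.719, -0.695, 0.0, -0.0]
wrist_force: [0.8, 0.2, 3.0]
gripper_width: 0.107
```

```bash
python3 pic.py g10 360 190 40 50 240 150 20 50 12;python3 go.py
```

```text
t 14.75 tcp [0.5057 0.0817 0.2111] yaw_x -88.09728659250817 z [-0.0001 -0.     -1.    ] F [0.9177 0.3328 2.2269] M [ 0.0594 -0.183   0.0504] w 0.108
```

View pics/g10.png

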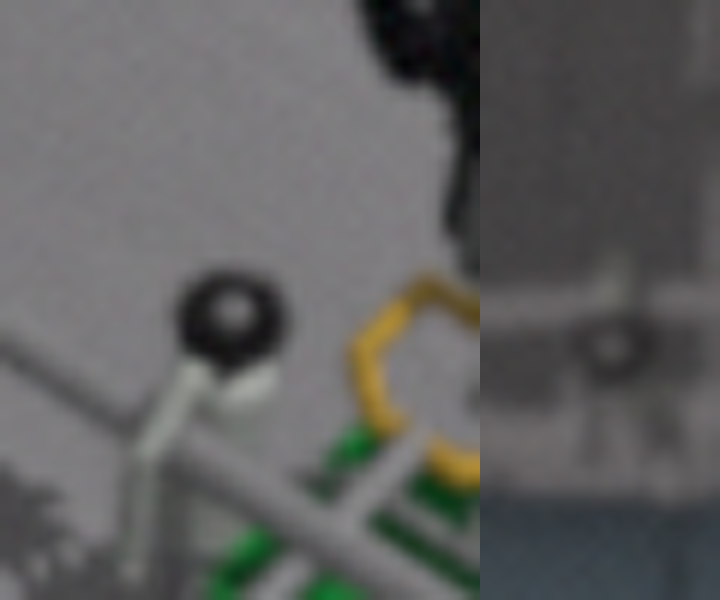

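>>> play_rows(motion=[[[0,0,0.08],[0,0,0],1],[[0,0,0.08],[0,0,0],1],[[0,0,0.08],[0,0,0],1],[[0,0,0.08],[0,0,0],1],[[0,0,0.08],[0,0,0],1]])

```text
t: 15.38
tcp_pos: [0.5057, 0.0817, 0.2071]
eef_rot: [0.719, -0.695, 0.0, -0.0]
wrist_force: [0.7, 0.2, 3.5]
gripper_width: 0.112
```

```bash
python3 pic.py g11 360 190 40 50 240 150 20 50 12;python3 go.py
```

```text
t 15.47 tcp [0.5056 0.0817 0.2071] yaw_x -88.09637583760886 z [-0.0001  0.     -1.    ] F [ 1.0804 -0.7893  1.6572] M [ 0.0001 -0.1538  0.0237] w 0.109
```

View pics/g11.png

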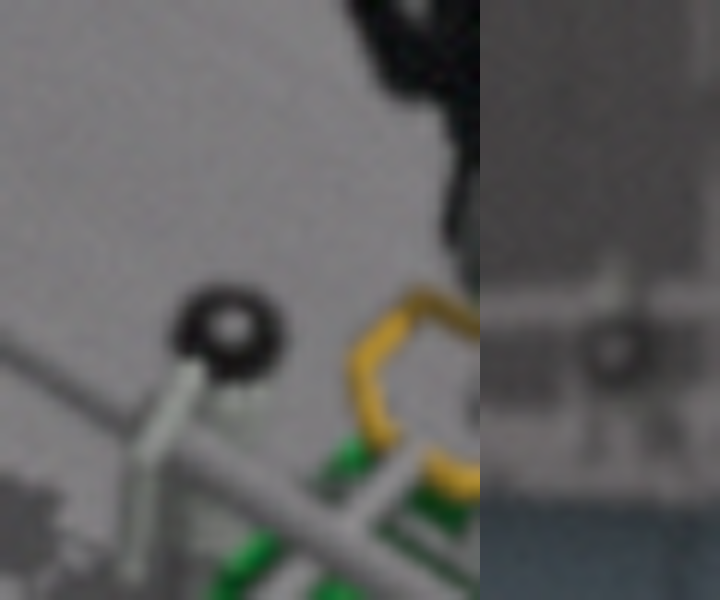

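>>> play_rows(motion=[[[0,0,0.03],[0,0,0],1],[[0,0,0.03],[0,0,0],1],[[0,0,0.03],[0,0,0],1]])

```text
t: 15.85
tcp_pos: [0.5057, 0.0817, 0.2063]
eef_rot: [0.719, -0.695, 0.0, -0.0]
wrist_force: [-0.3, -1.0, 2.1]
gripper_width: 0.113
```

```bash
python3 go.py
```

```text
t 15.85 tcp [0.5057 0.0817 0.2063] yaw_x -88.10015284433905 z [ 0.0001  0.     -1.    ] F [-0.3432 -1.0126  2.096 ] M [ 0.02   -0.2368 -0.0106] w 0.113
```

>>> play_rows(motion=[[[0,0,0.03],[0,0,0],1],[[0,0,0.03],[0,0,0],1],[[0,0,0.02],[0,0,0],1]])

```text
t: 16.23
tcp_pos: [0.5057, 0.0817, 0.2054]
eef_rot: [0.719, -0.695, -0.0, 0.0]
wrist_force: [1.0, 0.4, 2.4]
gripper_width: 0.111
```

>>> play_rows(motion=[[[0,0,0.03],[0,0,0],1],[[0,0,0.03],[0,0,0],1]])

```text
t: 16.48
tcp_pos: [0.5057, 0.0817, 0.2049]
eef_rot: [0.719, -0.695, 0.0, -0.0]
wrist_force: [0.9, 0.2, 2.0]
gripper_width: 0.11
```

>>> play_rows(motion=[[[0,0,0.03],[0,0,0],1],[[0,0,0.03],[0,0,0],1]])

```text
t: 16.73
tcp_pos: [0.5057, 0.0817, 0.2043]
eef_rot: [0.719, -0.695, 0.0, -0.0]
wrist_force: [1.2, 0.7, 2.4]
gripper_width: 0.108
```

>>> play_rows(motion=[[[0,0,0.03],[0,0,0],1],[[0,0,0.03],[0,0,0],1]])

```text
t: 16.98
tcp_pos: [0.5057, 0.0817, 0.2037]
eef_rot: [0.719, -0.695, -0.0, -0.0]
wrist_force: [1.6, 0.9, 2.9]
gripper_width: 0.111
```

>>> play_rows(motion=[[[0,0,0.03],[0,0,0],1],[[0,0,0.03],[0,0,0],1]])

```text
t: 17.23
tcp_pos: [0.5057, 0.0817, 0.2031]
eef_rot: [0.719, -0.695, -0.0, 0.0]
wrist_force: [1.4, 1.0, 2.9]
gripper_width: 0.111
```

>>> play_rows(motion=[[[0,0,0.03],[0,0,0],1],[[0,0,0.03],[0,0,0],1]])

```text
t: 17.48
tcp_pos: [0.5057, 0.0817, 0.2025]
eef_rot: [0.719, -0.695, 0.0, -0.0]
wrist_force: [0.4, 0.6, 3.7]
gripper_width: 0.109
```

>>> play_rows(motion=[[[0,0,0.03],[0,0,0],1],[[0,0,0.02],[0,0,0],1]])

```text
t: 17.73
tcp_pos: [0.5058, 0.0817, 0.2022]
eef_rot: [0.719, -0.695, 0.0, -0.0]
wrist_force: [2.1, 0.5, 3.7]
gripper_width: 0.112
```

>>> play_rows(motion=[[[0,0,0.02],[0,0,0],1],[[0,0,0],[0,0,0],1]])

```text
t: 17.98
tcp_pos: [0.5059, 0.0817, 0.202]
eef_rot: [0.719, -0.695, 0.0, -0.0]
wrist_force: [1.0, 0.5, 4.5]
gripper_width: 0.111
```

>>> play_rows(motion=[[[0,0,0.03],[0,0,0],1],[[0,0,0],[0,0,0],1]])

```text
t: 18.23
tcp_pos: [0.506, 0.0817, 0.2018]
eef_rot: [0.719, -0.695, 0.0, -0.0]
wrist_force: [1.3, -0.3, 4.8]
gripper_width: 0.106
```

>>> play_rows(motion=[[[0,0,0.02],[0,0,0],1],[[0,0,0.02],[0,0,0],1],[[0,0,0],[0,0,0],1]])

```text
t: 18.6
tcp_pos: [0.5061, 0.0817, 0.2016]
eef_rot: [0.719, -0.695, 0.0, -0.0]
wrist_force: [1.2, 0.2, 6.2]
gripper_width: 0.11
```

```bash
python3 pic.py g12 360 190 40 50 240 150 20 50 12;python3 go.py
```

```text
t 18.7 tcp [0.5061 0.0817 0.2016] yaw_x -88.09831017733605 z [ 0.0011 -0.0001 -1.    ] F [1.1091 0.7551 6.3984] M [ 0.0298 -0.1771  0.0071] w 0.108
```

View pics/g12.png

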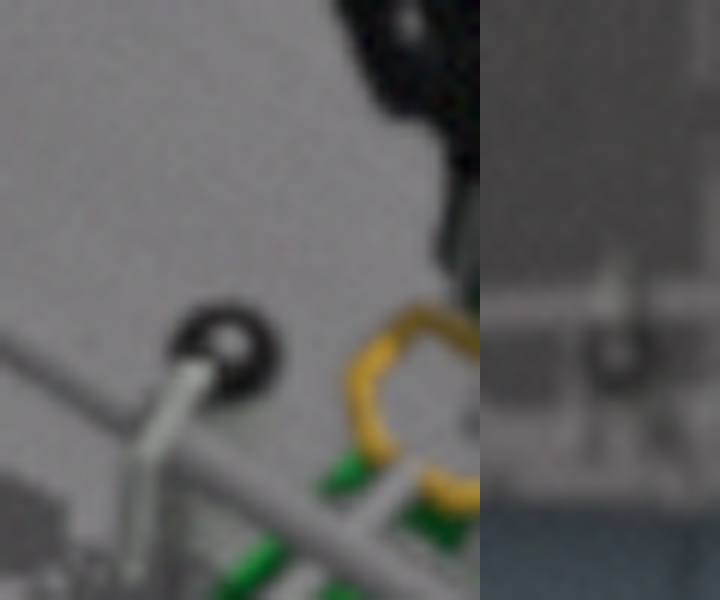

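The collar has landed on the sleeve and the force is rising at about 4 N per commanded mm. I'll build the pull up gradually.

>>> play_rows(motion=[[[0,0,0.03],[0,0,0],1],[[0,0,0.03],[0,0,0],1],[[0,0,0.03],[0,0,0],1],[[0,0,0],[0,0,0],1]])

```text
t: 19.2
tcp_pos: [0.5064, 0.0817, 0.2012]
eef_rot: [0.719, -0.695, 0.001, -0.001]
wrist_force: [0.8, 0.5, 8.7]
gripper_width: 0.112
```

>>> play_rows(motion=[[[0,0,0.03],[0,0,0],1],[[0,0,0.03],[0,0,0],1],[[0,0,0.03],[0,0,0],1],[[0,0,0.02],[0,0,0],1],[[0,0,0],[0,0,0],1]])

```text
t: 19.82
tcp_pos: [0.5067, 0.0817, 0.2007]
eef_rot: [0.719, -0.695, 0.001, -0.001]
wrist_force: [0.4, 0.7, 11.1]
gripper_width: 0.11
```

>>> play_rows(motion=[[[0,0,0.03],[0,0,0],1],[[0,0,0.03],[0,0,0],1],[[0,0,0.02],[0,0,0],1],[[0,0,0],[0,0,0],1]])

```text
t: 20.32
tcp_pos: [0.507, 0.0817, 0.2003]
eef_rot: [0.719, -0.695, 0.001, -0.001]
wrist_force: [0.3, 0.5, 12.2]
gripper_width: 0.112
```

>>> play_rows(motion=[[[0,0,0],[0,0,0],1]])

```text
t: 20.45
tcp_pos: [0.507, 0.0817, 0.2003]
eef_rot: [0.719, -0.695, 0.001, -0.001]
wrist_force: [0.7, 0.8, 12.7]
gripper_width: 0.11
```

>>> play_rows(motion=[[[0,0,0],[0,0,0],1]])

```text
t: 20.58
tcp_pos: [0.507, 0.0817, 0.2003]
eef_rot: [0.719, -0.695, 0.001, -0.001]
wrist_force: [0.5, -0.1, 13.5]
gripper_width: 0.112
```

>>> play_rows(motion=[[[0,0,0],[0,0,0],1],[[0,0,0],[0,0,0],1]])

```text
t: 20.82
tcp_pos: [0.507, 0.0817, 0.2003]
eef_rot: [0.719, -0.695, 0.001, -0.001]
wrist_force: [-0.2, 0.8, 12.9]
gripper_width: 0.109
```

>>> play_rows(motion=[[[0,0,0.03],[0,0,0],1],[[0,0,0],[0,0,0],1],[[0,0,0],[0,0,0],1],[[0,0,0],[0,0,0],1],[[0,0,0],[0,0,0],1],[[0,0,0],[0,0,0],1]])

```text
t: 21.58
tcp_pos: [0.5071, 0.0817, 0.2001]
eef_rot: [0.719, -0.695, 0.001, -0.001]
wrist_force: [0.0, 1.1, 12.9]
gripper_width: 0.111
```

>>> play_rows(motion=[[[0,0,0],[0,0,0],1],[[0,0,0],[0,0,0],1],[[0,0,0],[0,0,0],1],[[0,0,0],[0,0,0],1],[[0,0,0],[0,0,0],1],[[0,0,0],[0,0,0],1]])

```text
t: 22.32
tcp_pos: [0.507, 0.0817, 0.2001]
eef_rot: [0.719, -0.695, 0.001, -0.001]
wrist_force: [0.2, 0.3, 13.4]
gripper_width: 0.114
```

>>> play_rows(motion=[[[0,0,0],[0,0,0],1],[[0,0,0],[0,0,0],1]])

```text
t: 22.58
tcp_pos: [0.5071, 0.0817, 0.2001]
eef_rot: [0.719, -0.695, 0.001, -0.001]
wrist_force: [0.0, 0.6, 13.7]
gripper_width: 0.112
```

>>> play_rows(motion=[[[0,0,-0.06],[0,0,0],1],[[0,0,-0.06],[0,0,0],1],[[0,0,-0.06],[0,0,0],1],[[0,0,-0.06],[0,0,0],1],[[0,0,-0.06],[0,0,0],1],[[0,0,-0.06],[0,0,0],1],[[0,0,-0.06],[0,0,0],1],[[0,0,0],[0,0,0],1]])

```text
t: 23.58
tcp_pos: [0.5057, 0.0817, 0.2021]
eef_rot: [0.719, -0.695, 0.0, -0.0]
wrist_force: [0.9, 0.3, 3.2]
gripper_width: 0.114
```

```bash
python3 go.py
```

```text
t 23.57 tcp [0.5057 0.0817 0.2021] yaw_x -88.09980642520175 z [ 0. -0. -1.] F [0.9141 0.3015 3.1605] M [ 0.0388 -0.3497 -0.0033] w 0.114
```

>>> play_rows(motion=[[[0,-0.03,-0.03],[0,0,0],1],[[0,0,-0.03],[0,0,0],1],[[0,0,-0.03],[0,0,0],1],[[0,0,0],[0,0,0],1]])

```text
t: 24.08
tcp_pos: [0.5055, 0.0817, 0.2026]
eef_rot: [0.719, -0.695, -0.0, 0.0]
wrist_force: [1.0, 0.8, 0.1]
gripper_width: 0.111
```

>>> play_rows(motion=[[[0,0,0],[0,0,0],1]])

```text
t: 24.2
tcp_pos: [0.5055, 0.0817, 0.2027]
eef_rot: [0.719, -0.695, -0.0, 0.0]
wrist_force: [0.6, -0.2, -1.3]
gripper_width: 0.111
```

>>> play_rows(motion=[[[0,0,0],[0,0,0],0.75],[[0,0,0],[0,0,0],0.72],[[0,0,0],[0,0,0],0.68],[[0,0,0],[0,0,0],0.6],[[0,0,0],[0,0,0],0.5],[[0,0,0],[0,0,0],0.3],[[0,0,0],[0,0,0],0],[[0,0,0],[0,0,0],0]], squeeze=20)

```text
t: 25.2
tcp_pos: [0.506, 0.0817, 0.2031]
eef_rot: [0.719, -0.695, -0.0, 0.0]
wrist_force: [0.5, -0.4, 0.2]
gripper_width: 0.501
```

```bash
python3 go.py;python3 pic.py g13 360 160 80 90 210 150 60 90 5
```

```text
t 25.2 tcp [0.506  0.0817 0.2031] yaw_x -88.09922734832236 z [-0.  0. -1.] F [ 0.5311 -0.4428  0.1633] M [ 0.0069 -0.0339  0.0743] w 0.501
```

View pics/g13.png

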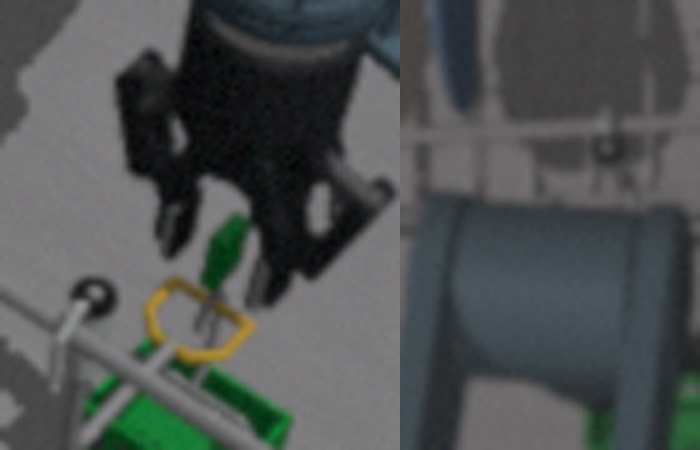

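The caddy hangs on its own, with the tab (225,255) clear between the open fingers. I'll withdraw straight up.

>>> play_rows(motion=[[[0,0,-0.5],[0,0,0],0],[[0,0,-1],[0,0,0],0],[[0,0,-1.5],[0,0,0],0],[[0,0,-2],[0,0,0],0],[[0,0,-2.5],[0,0,0],0],[[0,0,-2.5],[0,0,0],0],[[0,0,-2],[0,0,0],0],[[0,0,0],[0,0,0],0]])

```text
t: 26.3
tcp_pos: [0.5071, 0.0817, 0.3259]
eef_rot: [0.719, -0.695, 0.002, -0.002]
wrist_force: [0.1, 0.1, -0.3]
gripper_width: 0.499
```

>>> play_rows(motion=[[[0,3,0],[0,0,0],0],[[0,5,0],[0,0,0],0],[[0,5,0],[0,0,0],0],[[0,2,0],[0,0,0],0],[[0,0,0],[0,0,0],0],[[0,0,0],[0,0,0],0],[[0,0,0],[0,0,0],0],[[0,0,0],[0,0,0],0]])

```text
t: 27.3
tcp_pos: [0.3564, 0.0767, 0.3228]
eef_rot: [0.719, -0.695, -0.0, 0.0]
wrist_force: [-0.5, 1.1, 0.1]
gripper_width: 0.501
```

```bash
python3 go.py;python3 pic.py g14 355 170 80 100 220 140 60 100 5
```

```text
t 27.3 tcp [0.3564 0.0767 0.3228] yaw_x -88.1013490977342 z [-0.001   0.0002 -1.    ] F [-0.5095  1.0513  0.1498] M [-0.0229  0.028   0.0294] w 0.501
```

>>> play_rows(motion=[[[0,0,0],[0,0,0],0],[[0,0,0],[0,0,0],0],[[0,0,0],[0,0,0],0],[[0,0,0],[0,0,0],0]])

```text
t: 27.9
tcp_pos: [0.356, 0.0768, 0.3231]
eef_rot: [0.719, -0.695, 0.0, -0.0]
wrist_force: [0.5, -0.3, -0.1]
gripper_width: 0.498
```

```bash
python3 pic.py g15 355 170 80 100 220 140 60 100 5; python3 - <<'E'
from h import *
for n in"st":
    a=cv2.imread(f"pics/g14_{n}.png");b=cv2.imread(f"pics/g15_{n}.png");d=cv2.absdiff(a,b).max(2);print(n,d.mean(),(d>40).sum())
    # compare others with start
    c=cv2.imread("pics/"+("scene0.png" if n=="s" else "top0.png"))
    for nm,box in dict(s=dict(jar=(285,140,30,40),dish=(325,183,33,25),rests=(465,275,32,52)),t=dict(jar=(387,235,30,30),dish=(325,235,35,35),rests=(175,230,35,40)))[n].items():
        x,y,w,h=box;print(n,nm,cv2.absdiff(c,b)[y:y+h,x:x+w].mean())
E
```

```text
s 2.39178515625 0
s jar 2.7266666666666666
s dish 5.422626262626262
s rests 1.6181891025641026
t 1.77934765625 0
t jar 1.4181481481481482
t dish 1.3164625850340137
t rests 5.424761904761905
```

View pics/g15.png

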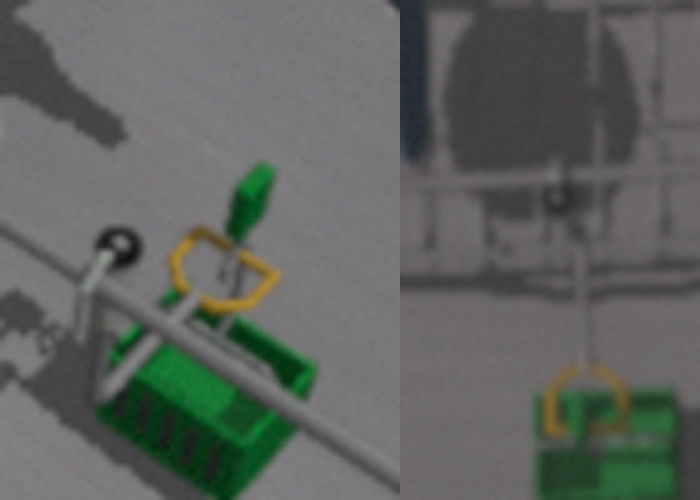

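View pics/g15_s.png

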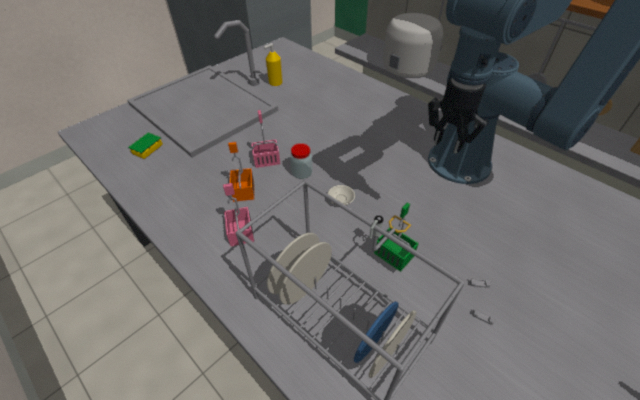

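```bash
python3 - <<'E'
from h import *
np.set_printoptions(precision=4,suppress=True)
s=lambda x,y:(x/5+355-.4,y/5+170-.4);t=lambda x,y:((x-400)/5+220-.4,y/5+140-.4)
print("tab",tri(s(252,200),t(578,420)), onz("scene",s(252,200),.2215))
print("rim top",[onz("top",t(*p),.0915) for p in((535,393),(675,393))])
print("rim scene",[onz("scene",s(*p),.0915) for p in((103,352),(315,368),(235,440))])
b=cv2.imread("pics/g15_t.png")
cv2.imwrite("pics/g16.png",cv2.resize(b[200:270,230:300],None,fx=8,fy=8,interpolation=cv2.INTER_CUBIC))
E
```

```text
tab (array([0.5048, 0.0819, 0.2201]), np.float64(0.0011440096877032666)) [0.5062 0.0819 0.2215]
rim top [array([0.537 , 0.126 , 0.0915]), array([0.5362, 0.0358, 0.0915])]
rim scene [array([0.543 , 0.0366, 0.0915]), array([0.473 , 0.1237, 0.0915]), array([0.5393, 0.1203, 0.0915])]
```

View pics/g16.png

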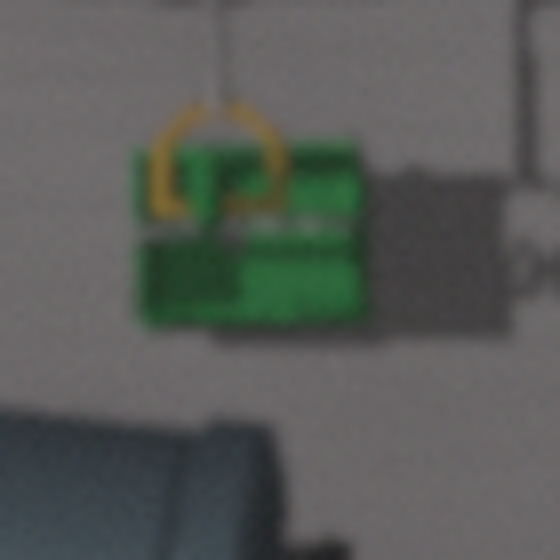

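```bash
python3 -c "
from bench import job
print(job.close_job())"
```

```text
the job is handed in; nothing more can be done
None
```

The green caddy now hangs by its hook on the brass loop, with the rod fully out against its stop. I handed the job in at about 28 s of robot time.

- **Hooking:** I gripped the tab, turned the caddy about 11° to line up with the rack, and brought it in from the front. I felt the bar at about 225 mm up.
- **Drawing down:** The rod slid at about 4–4.5 N. I slowed to about 2.4 mm/s before the collar landed, after about 44 mm of travel.
- **Pull:** I held it for over 2 s. The wrist read about 13–13.7 N, which is about 15–15.6 N on the loop once the caddy's weight of about 2 N is added. The highest wrist reading I saw was 13.7 N. I only saw readings at the ends of moves, but the force rose smoothly.
- **Letting go:** I eased the load to about zero, opened the gripper slowly and backed away.

**Last checks**
- The tab and the box centre are above each other to within about 3 mm, at (0.505, 0.082), so the caddy is upright.
- The tab is about 220 mm up, which matches the height with the rod at its stop.
- Two pictures about 0.6 s apart show no motion.
- The jar, dish and rests look the same as at the start. The somewhat larger differences at the dish in one view and the rests in the other were probably the arm's shadow; I did not trace them further.

No check failed. While lowering, the hook sat about 1–2 mm off centre and pushed sideways on the bar with 4.3 N. I moved it forward, and the sideways force stayed at about 2 N or less after that.

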